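Set the eccentric guide roller on the finishing board with the red gauge

TASK

Set the guide roller on the sloped finishing board to the red gauge: lay the gauge's bar flat on the board against the lower rail, handle on the robot's side, so that it reaches through the gap between rail and brass roller, then let go of it and turn the black knob of the eccentric bolt clockwise until the roller just meets the bar - no more than about 1 mm of play, but not jammed on it or forced. Draw the gauge straight out along the rail, clear of the roller, to feel that it slides freely, and lay it flat in the wooden tray again, leaving the knob as you set it. Leave the green gauge in the tray and everything else on the table where it is.

Things in the scene. Friction and masses are not known exactly. Their poses are not given: they have to be found in the camera images.
- bed: Black face of a fixed stand, sloping 30 degrees: low side to the robot's right, yaw 1.75 to 2.3. Origin on the face at the rail's inner side, 46 mm downhill of the bolt axis, 45 mm above the table. x: uphill along the face; y: along the rail towards the robot; z: square out of the face (bolt axis along z). Face spans x -16 to 132, y -80 to 170 mm; rail 16 mm high at x -14 to 0, whole length.
- roller (a joint): Turn of the eccentric bolt, rad, 0 to 2.4, clockwise seen looking onto the face; starts slack, 0.4 to 1.0; stiff (0.06 N m), stays where left. Brass roller: radius 20 mm, 2 to 16 mm above the face, centre 12 mm off the bolt axis, uphill of it at 0, towards bed -y at 1.57. Gap rail to roller = 26 + 12 cos(angle) mm: 24 mm (red gauge) at 1.74; there 0.1 rad is 1.2 mm.
- knob (a point): Centre of the black knob bar on the bolt axis, 45 mm out from the board face: bar 46 mm long, 12 mm wide, 26 mm high (32 to 58 mm above the face) on an 8 mm radius stem. It points uphill-downhill at joint 0 and turns with the bolt. x along the bar to its red-marked end (uphill at 0), z out of the board.
- gauge_red: Loose, 90 to 150 g: aluminium bar 24 mm wide (x), 12 mm thick, along y from +12 to -120 mm, with an upright red handle, 16 (x) x 20 mm (y), 12 to 62 mm above the underside. Origin on the underside below the handle's centre. Starts flat in the tray, bar pointing away from the robot, the way round it must lie on the board (y along bed y). Rests on the slope against the rail by itself.
- gauge_green: The same gauge with a green handle and a bar only 18 mm wide, beside the red one in the tray (either may be on the left). Not used: leave it there.
- tray: Fixed open wooden tray, 150 mm (x) by 190 mm (y), 18 mm high, walls 6 mm, inner floor 6 mm above the table. Origin at the centre of its underside; y points roughly to the robot. Holds both gauges side by side, bars along y, about 72 mm apart. Its yaw varies.
- stone_a: Bystander: pale stone seal blank, 30 x 30 x 65 mm, standing, origin under it.
- stone_b: Bystander: reddish stone seal blank, 25 x 25 x 55 mm, standing, origin under it.
- ink_tin: Bystander: round red ink tin, 64 mm across, 30 mm high, origin under it.
- knife: Bystander: carving tool with a handle, 170 mm long, lying on the table between robot and board, origin near its middle.
- case: Bystander: small square case 92 x 92 x 61 mm, origin under it.
- water: Bystander: clear water bottle with a blue cap, 64 mm across, 200 mm high, origin under it.
Not all that is in view belongs to the job. What is shaped like the gauge_red but blue, orange or purple is not meant.

How it is judged:
By the outcome, as a careful person would: the job done as asked, in the order asked, and still so for the second after the job is handed in, with the robot touching nothing.
It also fails if it takes over 58 s, if anything falls off the work surface, if the arm or the gripper's body presses on something with over 40 N, if the wrist force passes 120 N, or if a joint passes its speed limit or range.

ROBOT

A 7-joint arm with a two-finger parallel gripper is mounted at the origin on the work surface. World frame = base frame: x ahead of the robot, y to its left, z up, the work surface at z = 0. Lengths are in m, angles in rad, forces in N, time in s.
With the tool pointing down it reaches from about 0.375 to 0.925 m from the base axis. Payload 3.1 kg.
Tool frame: the origin (TCP) lies midway between the tips of the shut fingers; the grasp point (between the pads) lies behind it (r.grip_depth is the z of the grasp point in the tool frame, in m); z points along the fingers, y is the line along which they close (so a half turn about z gives the same grasp; the last joint's range is limited). The gripper opens to 85 mm and grips with 20 to 120 N. Pads are 22 mm wide; open, the fingers measure 114 mm over their backs; the gripper's body (76 mm by 85 mm) begins 54 mm behind the grasp point. The pads swing forward as they close: fully open they stand 13 mm farther back than shut.
Start: joints at [-1.301, 0.383, 0.044, 1.598, -0.018, 1.161, -0.05], TCP at [0.234, 0.607, 0.231] pointing down, gripper open.
Joint ranges: [-2.61, 2.61], [-0.41, 2.15], [-1.48, 1.57], [0, 2.5], [-1.57, 4.71], [0.05, 1.97], [-2.85, 2.85]. Speed limits (rad/s): [2.79, 2.79, 3.14, 3.14, 3.14, 3.14, 3.14].

INTERFACE

Orientations are given as a 3x3 rotation matrix whose columns are the frame's x, y, z axes.
In Python, from bench import r gives the robot as it stands. The module is installed in compiled form; this text tells all that it offers.
- The arm moves only by the shell command python3 -m jog 'ROWS' [OPENING] [FORCE]. ROWS is JSON, a list of rows, each an object with "offset": the shift along the world's x, y, z in units of 40 mm (1.0 is 40 mm), a list of three; "turn": the turn, a rotation vector about the world's x, y, z in rad, a list of three. In form: [{"offset": [tx, ty, tz], "turn": [rx, ry, rz]}, ...]. A call has 1 to 5 rows; each row shifts and turns the commanded pose from where the row before left it; what a row does not reach is not made up. A row lasts 1/12 s, in which the tool goes at most 41.7 mm and 7.16 degrees, less where a joint would pass 70% of its speed; a pose out of reach is approached as far as the arm can. A call is refused whole if a number of a shift passes 1 or a number of a turn 0.125, either way. A call with a gripper value outside its range is refused whole. OPENING is the closure, from -1 (fully open) to 1 (shut), set as the call begins (- or left out, the last holds). The fingers move at their own pace and stop on an object; FORCE is the grip in N (left out, the last holds). Time passes only in rows, so rows that do not move let the fingers close. It gives the time, the measured TCP pose, the force, the opening and the grip force at its end, in the units of the state.
- r.observe(): the state, without advancing time (a new reading comes with each control period).
- r.camera(name): name is "scene" or "side" or "wrist"; returns a dict with "frame" (480x640x3 uint8, blue, green, red), "camera_matrix" (3x3 intrinsics, pixels), "R" (3x3) and "t" (3): a world point X has camera coordinates R X + t. Camera axes: x right, y down, z forward; pixel columns grow to the right and rows downward; lengths in m; the calibration is good to about 2 mm. The wrist camera is an equidistant fisheye: a pixel r from the principal point sees the ray r / f radians off the axis. A picture is of the moment at which its call begins. There is no depth.
- r.close_job(): hands the job in; it is judged then, once.
The state is a dict: "time": time; "qpos": joint angles; "qd": joint speeds; "joint_torque": joint torques, N m; "tool_pos": TCP position; "orientation": TCP orientation; "force": force on the tool from outside, world axes, zero at the start; "moment": the same for the moment, N m; "gripper_width": finger opening in m; "finger_force": force on a finger pad.
Only numpy, scipy, OpenCV 4.12 (cv2) and the standard library are available. Lean on these libraries where they do the work, as an engineer would, in place of code of your own. Each camera call takes 0.05 s, during which the arm holds its last target. There are 200 camera calls.

## Working session

There is one attempt and no reset: what is moved stays moved. The work goes in short steps, Python scripts to look and compute and a shell command to move; the robot and the scene stay as the last step left them, time stands still between calls to the robot, and variables do not carry over. Pictures are saved under pics/ and viewed, at most 10 in all, crops included, and the job is handed in when it is done.

```bash
mkdir -p pics; python3 - <<'E'
from bench import r
import cv2,numpy as np,pickle
d={}
for n in("scene","side","wrist"):
    c=r.camera(n);d[n]=c;print(n,c["camera_matrix"].tolist(),np.round(c["R"],3).tolist(),np.round(c["t"],3).tolist())
    cv2.imwrite(f"pics/{n}0.png",c["frame"])
pickle.dump(d,open("c0.pkl","wb"))
s=r.observe();print(s,r.grip_depth)
E
```

```text
scene [[447.22086624254473, 0.0, 316.259542163745], [0.0, 447.22086624254473, 238.8312282762268], [0.0, 0.0, 1.0]] [[-0.884, 0.468, 0.002], [0.244, 0.463, -0.852], [-0.4, -0.752, -0.524]] [0.405, -0.05, 1.392]
side [[456.26668167351454, 0.0, 308.85822283529603], [0.0, 456.26668167351454, 236.49679935252823], [0.0, 0.0, 1.0]] [[0.773, -0.634, 0.001], [-0.4, -0.489, -0.775], [0.492, 0.599, -0.632]] [-0.356, 0.292, 0.858]
wrist [[371.64829954431775, 0.0, 314.83887565445025], [0.0, 371.64829954431775, 242.5467707857606], [0.0, 0.0, 1.0]] [[0.36, 0.933, -0.003], [0.886, -0.341, 0.314], [0.292, -0.115, -0.949]] [-0.648, -0.042, 0.381]
{'time': 0.15, 'qpos': array([-1.30083873,  0.38363783,  0.04386036,  1.59923697, -0.01786524,
        1.16124228, -0.04989648]), 'qd': array([-0.00079565, -0.00270696,  0.00122712, -0.00424539, -0.00038134,
       -0.00099443, -0.00017652]), 'joint_torque': array([ 1.51280190e-03, -4.34054768e+01,  1.02642685e+00, -2.49976444e+01,
        1.07259784e-02,  7.35943235e-03,  1.13190745e-05]), 'tool_pos': array([0.2334339 , 0.60581863, 0.23017116]), 'orientation': array([[-9.33164047e-01,  3.59450229e-01, -6.28257487e-04],
       [ 3.59450749e-01,  9.33161834e-01, -2.03747671e-03],
       [-1.46105561e-04, -2.12712763e-03, -9.99997727e-01]]), 'force': array([0.2037902 , 0.25203515, 0.17324119]), 'moment': array([0.00986404, 0.0407208 , 0.01093683]), 'finger_force': 0.0, 'gripper_width': 0.08503259304703649} -0.0187
```

View pics/scene0.png

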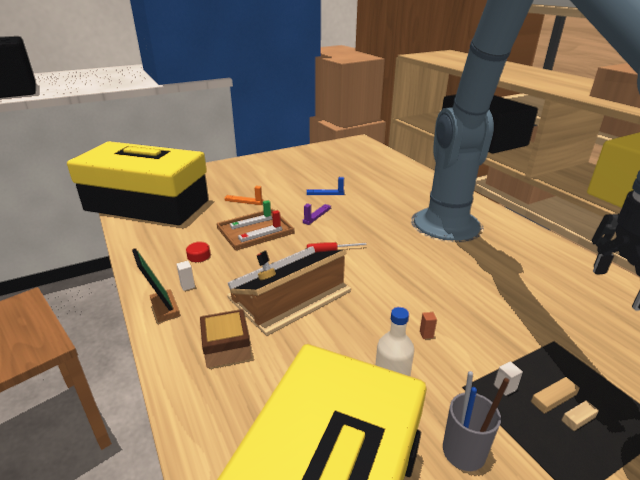

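View pics/side0.png

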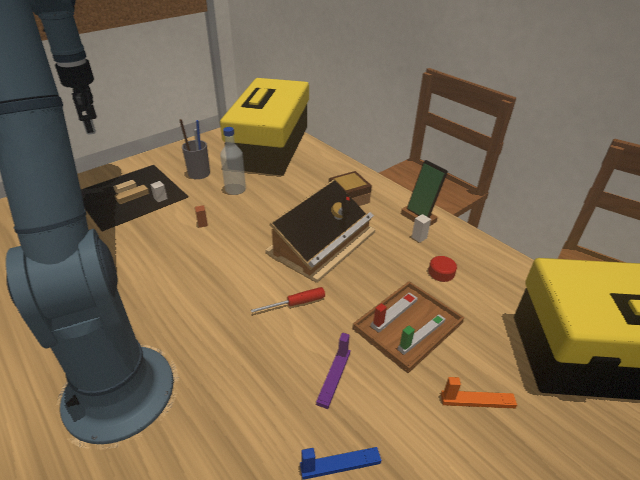

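The side view shows gauge candidates: red in the tray at handle (380,315), green in the tray (407,338), and purple (343,345), orange (453,388) and blue (308,458) on the table. The red one in the tray fits, by colour and place. I'll confirm it in enlarged crops.

```bash
cat > h.py <<'E'
import numpy as np,cv2,pickle
def ray(c,p):
    K=c["camera_matrix"];v=np.linalg.inv(K)@np.array([p[0],p[1],1.]);R=c["R"];d=R.T@v
    return -R.T@c["t"],d/np.linalg.norm(d)
def onz(c,p,z):
    o,d=ray(c,p);return o+d*(z-o[2])/d[2]
def tri(c1,p1,c2,p2):
    o1,d1=ray(c1,p1);o2,d2=ray(c2,p2)
    s=np.linalg.lstsq(np.c_[d1,-d2],o2-o1,rcond=None)[0];a=o1+s[0]*d1;b=o2+s[1]*d2
    return (a+b)/2,np.linalg.norm(a-b)
def proj(c,X):
    q=c["R"]@np.asarray(X)+c["t"];q=c["camera_matrix"]@q;return q[:2]/q[2]
E
python3 - <<'E'
import pickle,cv2
d=pickle.load(open("c0.pkl","rb"))
f=d["side"]["frame"];cv2.imwrite("pics/side_c.png",cv2.resize(f[172:372,240:506],None,fx=3,fy=3,interpolation=cv2.INTER_CUBIC))
f=d["scene"]["frame"];cv2.imwrite("pics/scene_c.png",cv2.resize(f[190:340,195:395],None,fx=4,fy=4,interpolation=cv2.INTER_CUBIC))
E
```

```text
(no output)
```

View pics/side_c.png

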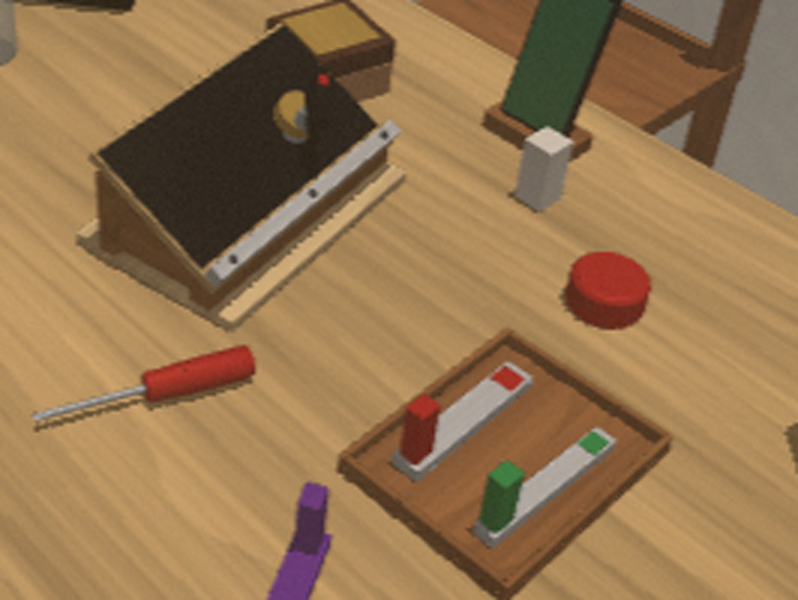

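View pics/scene_c.png

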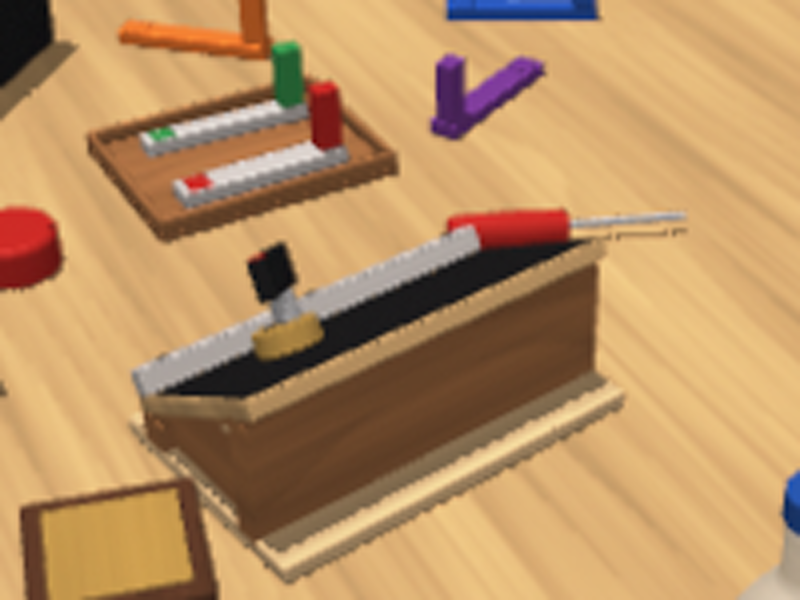

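Both crops confirm it: the red gauge lies in the tray with its bar pointing away and a red mark at the tip, and the green one lies beside it. Next I'll measure everything.

```bash
python3 - <<'E'
from h import *
d=pickle.load(open("c0.pkl","rb"));S=d["side"];C=d["scene"]
s=lambda x,y:(240+(x+.5)/3-.5,172+(y+.5)/3-.5)
c=lambda x,y:(195+(x+.5)/4-.5,190+(y+.5)/4-.5)
P=lambda n,v:print(n,np.round(np.asarray(v)*1000,1).tolist())
for n,q in dict(trL=(342,460),trB=(505,594),trR=(668,437),trT=(508,333)).items():P(n,onz(S,s(*q),.018))
for n,q in dict(trR=(397,158),trnear=(165,228),trL=(90,142)).items():P("scene "+n,onz(C,c(*q),.018))
P("handletop side",onz(S,s(424,402),.068));P("scene",onz(C,c(324,88),.068))
for n,a,b in (("handle",(424,402),(324,88)),("upNear",(93,157),(603,247)),("upFar",(283,27),(248,405)),("railNear",(212,272),(473,232)),("railFar",(392,128),(140,378)),("knobtip",(323,80),(262,255)),("rollertop?",(293,110),(290,328))):
    X,e=tri(S,s(*a),C,c(*b));P(n,X);P("   err",e)
for n,q in dict(tipA=(511,365),tipB=(531,378),endA=(395,460),endB=(415,474)).items():P("bar "+n,onz(S,s(*q),.018))
# red masks
for nm,cam in(("side",S),("scene",C)):
    h=cv2.cvtColor(cam["frame"],cv2.COLOR_BGR2HSV)
    m=((h[...,0]<6)|(h[...,0]>174))&(h[...,1]>170)&(h[...,2]>60)
    n,l,st,ce=cv2.connectedComponentsWithStats(m.astype(np.uint8))
    print(nm,[(st[i].tolist(),np.round(ce[i],1).tolist()) for i in range(1,n) if st[i][4]>3])
E
```

```text
trL [440.7, -172.8, 18.0]
trB [445.4, -318.2, 18.0]
trR [635.2, -304.9, 18.0]
trT [626.8, -163.1, 18.0]
scene trR [449.5, -157.4, 18.0]
scene trnear [633.0, -145.6, 18.0]
scene trL [642.8, -286.1, 18.0]
handletop side [487.8, -199.8, 68.0]
scene [488.8, -196.1, 68.0]
handle [488.2, -198.9, 66.7]
   err 1.0
upNear [447.3, 127.6, 103.7]
   err 0.4
upFar [690.3, 173.1, 106.0]
   err 0.1
railNear [470.8, 6.3, 52.3]
   err 1.3
railFar [714.1, 52.6, 50.7]
   err 0.1
knobtip [640.7, 70.0, 124.2]
   err 1.4
rollertop? [633.3, 93.3, 84.8]
   err 3.0
bar tipA [602.6, -187.1, 18.0]
bar tipB [603.9, -205.4, 18.0]
bar endA [469.4, -196.3, 18.0]
bar endB [471.3, -213.9, 18.0]
side [([346, 197, 4, 3, 11], [347.4, 198.1]), ([430, 256, 27, 25, 412], [443.4, 265.9]), ([432, 274, 4, 3, 5], [433.6, 275.2]), ([437, 277, 8, 4, 16], [440.8, 278.9]), ([288, 288, 37, 17, 339], [306.2, 295.7]), ([405, 295, 9, 7, 38], [408.9, 297.8]), ([375, 303, 11, 24, 132], [380.2, 313.2])]
scene [([272, 211, 8, 16, 109], [275.7, 218.3]), ([241, 234, 6, 3, 14], [243.5, 235.0]), ([186, 242, 24, 20, 383], [197.7, 251.7]), ([307, 243, 30, 9, 198], [323.7, 246.5])]
```

```bash
python3 -m jog '[{"offset":[0.36,-0.8,0.35],"turn":[0,0,0.086]},{"offset":[0.36,-0.8,0.35],"turn":[0,0,0.086]},{"offset":[0.36,-0.8,0.35],"turn":[0,0,0.086]},{"offset":[0.36,-0.8,0.35],"turn":[0,0,0.086]},{"offset":[0.36,-0.83,0.35],"turn":[0,0,0.086]}]'
for i in 1 2; do python3 -m jog '[{"offset":[0.36,-0.83,0],"turn":[0,0,0]},{"offset":[0.36,-0.83,0],"turn":[0,0,0]},{"offset":[0.36,-0.83,0],"turn":[0,0,0]},{"offset":[0.36,-0.83,0],"turn":[0,0,0]},{"offset":[0.36,-0.83,0],"turn":[0,0,0]}]' >/dev/null; done
python3 -m jog '[{"offset":[0.36,-0.83,0],"turn":[0,0,0]},{"offset":[0.36,-0.83,-0.2],"turn":[0,0,0]},{"offset":[0.36,-0.83,-0.2],"turn":[0,0,0]},{"offset":[0.36,-0.83,-0.2],"turn":[0,0,0]},{"offset":[0.36,-0.83,-0.2],"turn":[0,0,0]}]'
python3 -m jog '[{"offset":[0,0,0],"turn":[0,0,0]},{"offset":[0,0,0],"turn":[0,0,0]}]'
python3 - <<'E'
from bench import r
import cv2,pickle,numpy as np
c=r.camera("wrist");c["obs"]=r.observe();pickle.dump(c,open("w1.pkl","wb"));cv2.imwrite("pics/w1.png",c["frame"])
print(np.round(c["obs"]["orientation"],3).tolist(),c["obs"]["qpos"])
E
```

```text
time: 0.57
tool_pos: [0.306, 0.4437, 0.3014]
orientation: [[-0.998, -0.067, -0.0], [-0.067, 0.998, -0.001], [0.0, -0.001, -1.0]]
force: [0.3, -0.1, 0.3]
gripper_width: 0.0852
finger_force: 0.0
time: 1.82
tool_pos: [0.5218, -0.0543, 0.2689]
orientation: [[-0.998, -0.062, 0.0], [-0.062, 0.998, 0.0], [-0.0, 0.0, -1.0]]
force: [1.4, 0.5, 0.7]
gripper_width: 0.0854
finger_force: 0.0
time: 1.98
tool_pos: [0.5212, -0.0557, 0.2685]
orientation: [[-0.998, -0.056, -0.002], [-0.056, 0.998, -0.001], [0.002, -0.001, -1.0]]
force: [0.0, 0.7, -0.5]
gripper_width: 0.0852
finger_force: 0.0
[[-0.998, -0.06, -0.001], [-0.06, 0.998, 0.0], [0.001, 0.0, -1.0]] [-0.54369706  0.11382246  0.61349171  1.87936988 -0.07094317  1.17138015
  1.72523556]
```

View pics/w1.png

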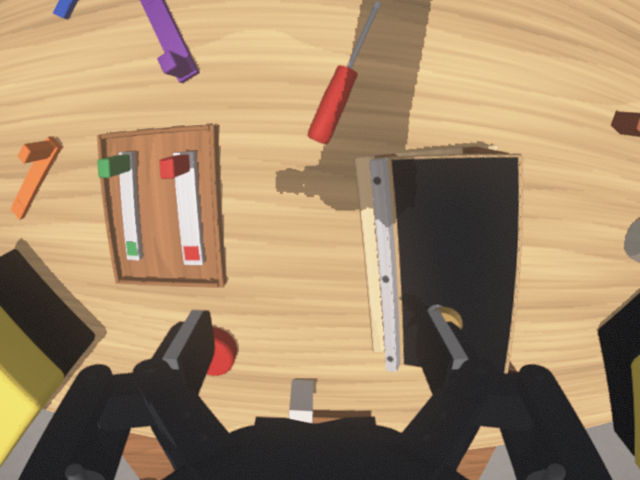

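Wrist view: the tray is at the left, with the green handle top at (113,166), and the red handle top at (175,167) with its bar running down to (193,263). The board is at the right, with the rail from (380,160) to (392,368) and the roller at (445,318). Next I fit edges by casting rays onto the known planes.

```bash
cat >> h.py <<'E'
def wray(c,p):
    K=c["camera_matrix"];u=(np.array(p,float)-[K[0,2],K[1,2]])/K[0,0];th=np.hypot(*u)
    v=np.r_[u/(th+1e-12)*np.sin(th),np.cos(th)];return -c["R"].T@c["t"],c["R"].T@v
def wz(c,p,z):
    o,d=wray(c,p);return o+d*(z-o[2])/d[2]
def wproj(c,X):
    q=c["R"]@np.asarray(X)+c["t"];th=np.arctan2(np.hypot(q[0],q[1]),q[2]);K=c["camera_matrix"]
    return K[:2,2]+K[0,0]*th*q[:2]/np.hypot(q[0],q[1])
E
python3 - <<'E'
from h import *
c=pickle.load(open("w1.pkl","rb"));f=c["frame"];h=cv2.cvtColor(f,cv2.COLOR_BGR2HSV);V=h[...,2];S=h[...,1]
P=lambda n,v:print(n,np.round(np.asarray(v)*1000,1).tolist())
def line(px,z):
    X=np.array([wz(c,p,z)[:2] for p in px]);vx,vy,x,y=cv2.fitLine(X.astype(np.float32),cv2.DIST_HUBER,0,.001,.001).ravel()
    print("  dir",round(float(vx),4),round(float(vy),4),"pt",round(float(x)*1e3,1),round(float(y)*1e3,1),"n",len(X));return X
blk=(V<70)
L=[];Rr=[]
for y in range(170,300,3):
    xs=np.where(blk[y,385:530])[0]+385
    L.append((xs[0]-.5,y));Rr.append((xs[-1]+.5,y))
print(L[::8],Rr[::8])
print("left edge z58.9");line(L,.0589);print("right edge z111");line(Rr,.111)
T=[]
for x in range(410,512,4):
    T.append((x,np.where(blk[145:200,x])[0][0]+145-.5))
print(T[::6]);
for p in T[::6]:
    print(p)
o=-c["R"].T@c["t"];P("cam",o)
# red gauge
red=((h[...,0]<6)|(h[...,0]>174))&(S>150)
n,l,st,ce=cv2.connectedComponentsWithStats(red.astype(np.uint8))
print([(st[i].tolist(),np.round(ce[i],1).tolist()) for i in range(1,n) if st[i][4]>20])
bar=(S<60)&(V>110);bar[:, :150]=0;bar[:,210:]=0;bar[:145]=0;bar[275:]=0
print("V,S bar",V[220,188],S[220,188])
Lb=[];Rb=[]
for y in range(190,242,3):
    xs=np.where(bar[y])[0];Lb.append((xs[0]-.5,y));Rb.append((xs[-1]+.5,y))
print(Lb[::8],Rb[::8]);line(Lb,.018);line(Rb,.018)
for x in(186,190,194,198): print(x,[ (y,int(V[y,x]),int(S[y,x])) for y in range(258,270)])
E
```

```text
[(np.float64(392.5), 170), (np.float64(394.5), 194), (np.float64(397.5), 218), (np.float64(399.5), 242), (np.float64(400.5), 266), (np.float64(401.5), 290)] [(np.float64(516.5), 170), (np.float64(517.5), 194), (np.float64(516.5), 218), (np.float64(516.5), 242), (np.float64(515.5), 266), (np.float64(512.5), 290)]
left edge z58.9
  dir 0.9801 0.1985 pt 547.8 29.5 n 44
right edge z111
  dir 0.9826 0.1859 pt 543.7 137.1 n 44
[(410, np.float64(159.5)), (434, np.float64(158.5)), (458, np.float64(158.5)), (482, np.float64(157.5)), (506, np.float64(157.5))]
(410, np.float64(159.5))
(434, np.float64(158.5))
(458, np.float64(158.5))
(482, np.float64(157.5))
(506, np.float64(157.5))
cam [441.8, -60.8, 412.2]
[([308, 66, 49, 77, 1672], [331.8, 104.6]), ([160, 158, 16, 21, 281], [166.9, 168.0]), ([185, 247, 14, 12, 154], [191.3, 252.5]), ([207, 328, 29, 47, 841], [221.5, 353.9])]
V,S bar 234 4
[(np.float64(175.5), 190), (np.float64(177.5), 214), (np.float64(180.5), 238)] [(np.float64(196.5), 190), (np.float64(199.5), 214), (np.float64(201.5), 238)]
  dir 0.998 0.0627 pt 547.6 -212.7 n 18
  dir 0.9982 0.0592 pt 546.2 -185.8 n 18
186 [(258, 217, 166), (259, 220, 132), (260, 222, 61), (261, 227, 16), (262, 228, 6), (263, 227, 6), (264, 212, 32), (265, 184, 86), (266, 180, 126), (267, 179, 127), (268, 180, 128), (269, 179, 125)]
190 [(258, 218, 168), (259, 219, 136), (260, 223, 64), (261, 228, 16), (262, 230, 6), (263, 231, 7), (264, 219, 24), (265, 191, 83), (266, 183, 125), (267, 184, 128), (268, 183, 127), (269, 182, 126)]
194 [(258, 220, 168), (259, 218, 139), (260, 223, 67), (261, 226, 20), (262, 227, 6), (263, 228, 4), (264, 220, 23), (265, 191, 81), (266, 182, 126), (267, 182, 130), (268, 185, 127), (269, 184, 126)]
198 [(258, 216, 164), (259, 217, 139), (260, 222, 72), (261, 229, 19), (262, 232, 7), (263, 232, 5), (264, 222, 18), (265, 187, 74), (266, 176, 123), (267, 176, 128), (268, 177, 125), (269, 177, 125)]
```

```bash
python3 -m jog '[{"offset":[0.42,0.24,-0.2],"turn":[0,0,0.12]},{"offset":[0.42,0.24,-0.3],"turn":[0.103,0.0195,0]},{"offset":[0.42,0.24,-0.3],"turn":[0.103,0.0195,0]},{"offset":[0.42,0.24,-0.3],"turn":[0.103,0.0195,0]},{"offset":[0.42,0.24,-0.3],"turn":[0.103,0.0195,0]}]' >/dev/null
python3 -m jog '[{"offset":[0.42,0.24,-0.3],"turn":[0.103,0.0195,0]},{"offset":[0,0,-0.1],"turn":[0,0,0]},{"offset":[0,0,0],"turn":[0,0,0]},{"offset":[0,0,0],"turn":[0,0,0]}]'
python3 - <<'E'
from bench import r
import cv2,pickle,numpy as np
c=r.camera("wrist");c["obs"]=r.observe();pickle.dump(c,open("w2.pkl","wb"));cv2.imwrite("pics/w2.png",c["frame"])
print(np.round(c["obs"]["orientation"],3).tolist(),c["obs"]["qpos"])
E
```

```text
time: 2.78
tool_pos: [0.6219, 0.0068, 0.1973]
orientation: [[-0.983, -0.158, -0.095], [-0.184, 0.851, 0.492], [0.003, 0.501, -0.865]]
force: [0.1, -0.2, 0.9]
gripper_width: 0.0853
finger_force: 0.0
[[-0.983, -0.159, -0.093], [-0.185, 0.851, 0.492], [0.001, 0.501, -0.866]] [-0.20103909  0.53009591  0.49605257  1.62885448 -0.72653301  1.37485724
  2.29338836]
```

View pics/w2.png

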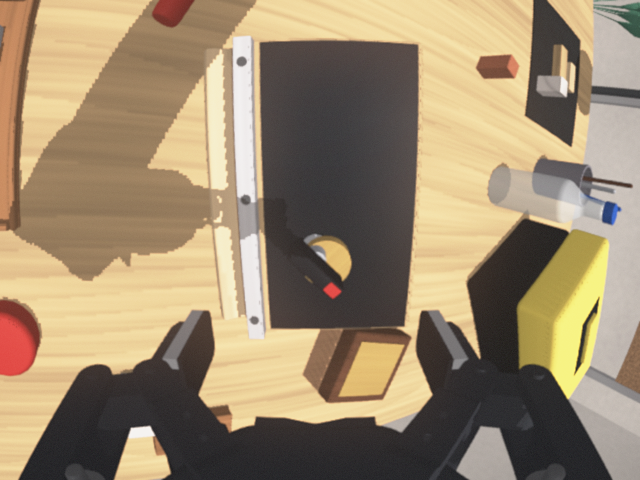

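The tilted view shows the rail from (242,37) to (257,338), with a wood margin before the black face. The knob bar runs from about (285,225) to its red end (332,290), over the roller at (328,258).

```bash
cat >> h.py <<'E'
def bed(psi):
    c,s=np.cos(psi),np.sin(psi);k=np.cos(np.pi/6)
    return np.array([[c*k,-s,-c*.5],[s*k,c,-s*.5],[.5,0,k]])
def onbed(c,p,O,B,z,f=wray):
    o,d=f(c,p);o=B.T@(o-O);d=B.T@d;return o+d*(z-o[2])/d[2]
E
python3 - <<'E'
from h import *
c=pickle.load(open("w2.pkl","rb"));f=c["frame"];h=cv2.cvtColor(f,cv2.COLOR_BGR2HSV);V=h[...,2];S=h[...,1]
O=np.array([.634,.046,.045]);psi=1.76;B=bed(psi)
R=lambda v:np.round(np.asarray(v)*1000,1).tolist()
for y in(60,120,180,300):print(y,[(x,int(V[y,x]),int(S[y,x])) for x in range(226,268,2)])
m=(S<45)&(V>100)
A=[];D=[]
for y in list(range(45,150,3))+list(range(225,310,3)):
    xs=np.where(m[y,225:275])[0]+225
    A.append(onbed(c,(xs[0]-.5,y),O,B,.016)[:2]);D.append(onbed(c,(xs[-1]+.5,y),O,B,.016)[:2])
for n,E in(("outer",A),("inner",D)):
    E=np.array(E);k=np.polyfit(E[:,1],E[:,0],1);print(n,"x=",k[1]*1e3,"+",k[0],"*y  res",np.std(E[:,0]-np.polyval(k,E[:,1]))*1e3)
for x in(240,245,250):print([(y,int(V[y,x]),int(S[y,x])) for y in range(32,44)])
for x in(252,257,262):print([(y,int(V[y,x]),int(S[y,x])) for y in range(328,344)])
for n,p in dict(nearend=(243,37),farend=(257,338)).items():print(n,R(onbed(c,p,O,B,.016)))
print("black face corners",[R(onbed(c,p,O,B,0)) for p in((261,43),(418,44),(405,326),(270,327))])
red=((h[...,0]<8)|(h[...,0]>172))&(S>150);red[:, :300]=0;red[:,370:]=0;red[:260]=0;red[310:]=0
ys,xs=np.where(red);q=(xs.mean(),ys.mean());print("redmark",q,len(xs),cv2.boxPoints(cv2.minAreaRect(np.c_[xs,ys].astype(np.float32))).tolist(),R(onbed(c,q,O,B,.058)))
br=(h[...,0]>12)&(h[...,0]<30)&(S>110)&(V>90);br[:, :295]=0;br[:,360:]=0;br[:225]=0;br[295:]=0
ys,xs=np.where(br);(p,rad)=cv2.minEnclosingCircle(np.c_[xs,ys].astype(np.float32));print("brass",p,rad,R(onbed(c,p,O,B,.016)),R(onbed(c,(p[0]+rad,p[1]),O,B,.016)))
cv2.imwrite("pics/w2c.png",cv2.resize(f[195:315,250:380],None,fx=5,fy=5,interpolation=cv2.INTER_CUBIC))
E
```

```text
60 [(226, 175, 83), (228, 172, 82), (230, 166, 84), (232, 170, 42), (234, 239, 3), (236, 202, 10), (238, 114, 16), (240, 114, 16), (242, 115, 11), (244, 113, 16), (246, 167, 12), (248, 223, 7), (250, 232, 5), (252, 165, 11), (254, 221, 74), (256, 237, 87), (258, 233, 93), (260, 116, 73), (262, 82, 44), (264, 80, 35), (266, 82, 40)]
120 [(226, 184, 82), (228, 185, 83), (230, 188, 81), (232, 172, 80), (234, 219, 17), (236, 241, 3), (238, 242, 3), (240, 242, 2), (242, 241, 3), (244, 239, 3), (246, 239, 4), (248, 241, 3), (250, 242, 3), (252, 207, 12), (254, 182, 34), (256, 238, 85), (258, 238, 86), (260, 185, 91), (262, 77, 33), (264, 78, 29), (266, 80, 32)]
180 [(226, 218, 84), (228, 187, 82), (230, 186, 81), (232, 188, 79), (234, 176, 83), (236, 200, 24), (238, 239, 3), (240, 240, 3), (242, 241, 3), (244, 240, 3), (246, 239, 4), (248, 239, 3), (250, 240, 4), (252, 222, 6), (254, 177, 12), (256, 187, 37), (258, 237, 86), (260, 237, 87), (262, 168, 91), (264, 72, 25), (266, 69, 22)]
300 [(226, 244, 55), (228, 244, 57), (230, 244, 57), (232, 246, 51), (234, 246, 49), (236, 224, 82), (238
[... 1339 characters left out ...]
, 244, 77), (341, 245, 75), (342, 245, 73), (343, 245, 75)]
[(328, 231, 8), (329, 232, 7), (330, 232, 7), (331, 232, 7), (332, 228, 8), (333, 220, 8), (334, 225, 7), (335, 235, 5), (336, 236, 4), (337, 237, 3), (338, 239, 13), (339, 241, 54), (340, 244, 74), (341, 245, 74), (342, 245, 74), (343, 244, 75)]
nearend [-7.8, 167.7, 16.0]
farend [-7.4, -81.7, 16.0]
black face corners [[3.4, 165.6, 0.0], [127.0, 167.2, 0.0], [128.6, -80.6, 0.0], [2.7, -79.6, 0.0]]
redmark (np.float64(331.60693641618496), np.float64(290.2543352601156)) 173 [[322.5, 289.5], [331.0, 281.0], [341.0, 291.0], [332.5, 299.5]] [56.1, -14.1, 58.0]
brass (327.5, 260.5) 24.909936904907227 [54.6, -7.8, 16.0] [74.6, -7.9, 16.0]
```

View pics/w2c.png

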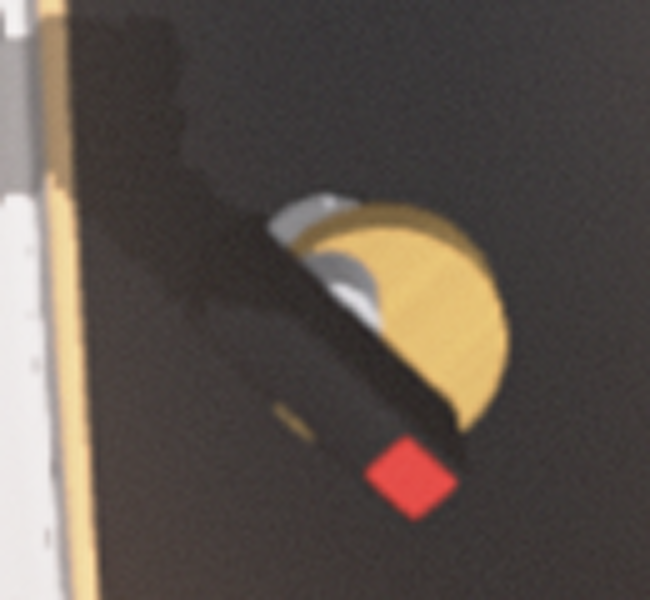

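```bash
python3 -m jog '[{"offset":[-0.34,-0.5,0.1],"turn":[-0.103,-0.0195,0]},{"offset":[-0.34,-0.5,0.1],"turn":[-0.103,-0.0195,0]},{"offset":[-0.34,-0.5,0.1],"turn":[-0.103,-0.0195,0]},{"offset":[-0.34,-0.5,0.1],"turn":[-0.103,-0.0195,0]},{"offset":[-0.34,-0.5,0],"turn":[-0.103,-0.0195,0]}]' >/dev/null
python3 -m jog '[{"offset":[-0.34,-0.5,0],"turn":[0,0,-0.124]},{"offset":[-0.34,-0.5,0],"turn":[0,0,-0.124]},{"offset":[-0.34,-0.5,0],"turn":[0,0,-0.124]},{"offset":[-0.34,-0.5,0],"turn":[0,0,-0.124]},{"offset":[-0.34,-0.5,0],"turn":[0,0,-0.124]}]' 
for i in 1 2 3 4; do python3 -m jog '[{"offset":[0,0,0],"turn":[0,0,-0.124]},{"offset":[0,0,0],"turn":[0,0,-0.124]},{"offset":[0,0,0],"turn":[0,0,-0.124]},{"offset":[0,0,0],"turn":[0,0,-0.124]},{"offset":[0,0,0],"turn":[0,0,-0.124]}]' >/dev/null; done
python3 -m jog '[{"offset":[0,0,0],"turn":[0,0,-0.124]},{"offset":[0,0,0],"turn":[0,0,-0.05]},{"offset":[0,0,0],"turn":[0,0,0]},{"offset":[0,0,0],"turn":[0,0,0]}]'
python3 - <<'E'
from h import *
from bench import r
c=r.camera("wrist");c["obs"]=r.observe();pickle.dump(c,open("w3.pkl","wb"));f=c["frame"];cv2.imwrite("pics/w3.png",f)
print(np.round(c["obs"]["qpos"],2),np.round(c["obs"]["tool_pos"],4))
w1=pickle.load(open("w1.pkl","rb"))
print("w1 tip",np.round(wz(w1,(190,264.3),.018)*1e3,1))
h=cv2.cvtColor(f,cv2.COLOR_BGR2HSV);S=h[...,1];V=h[...,2]
for lo,hi,nm in((0,8,"red"),(50,80,"green")):
    m=(h[...,0]>=lo)&(h[...,0]<=hi)&(S>140)&(V>60)
    if nm=="red": m|=(h[...,0]>172)&(S>140)
    n,l,st,ce=cv2.connectedComponentsWithStats(m.astype(np.uint8))
    for i in range(1,n):
        if st[i][4]>60: print(nm,st[i].tolist(),np.round(ce[i],1),"z68",np.round(wz(c,ce[i],.068)[:2]*1e3,1),"z18",np.round(wz(c,ce[i],.018)[:2]*1e3,1))
E
```

```text
time: 3.67
tool_pos: [0.4865, -0.1941, 0.2154]
orientation: [[-0.904, 0.427, 0.005], [0.427, 0.904, 0.003], [-0.004, 0.005, -1.0]]
force: [0.4, 0.5, 0.1]
gripper_width: 0.0854
finger_force: 0.0
time: 5.67
tool_pos: [0.487, -0.1937, 0.214]
orientation: [[0.999, 0.053, 0.002], [0.053, -0.999, 0.003], [0.003, -0.003, -1.0]]
force: [-0.5, 0.0, -0.2]
gripper_width: 0.0854
finger_force: 0.0
[-0.81  0.5   1.41  1.96 -0.54  1.16 -0.71] [ 0.4869 -0.1939  0.2139]
w1 tip [ 606.6 -200.6   18. ]
red [0, 41, 9, 14, 84] [ 3.2 47.3] z68 [661.7 127.4] z18 [677.9 182.3]
red [316, 91, 19, 18, 335] [325.1  99.7] z68 [ 588.1 -196.7] z18 [ 591.6 -197.7]
red [318, 205, 19, 35, 569] [326.7 222.6] z68 [ 490.7 -203.6] z18 [ 477.3 -205.9]
red [153, 229, 37, 77, 1642] [170.3 266.2] z68 [444.4 -68.3] z18 [423.1 -47.2]
```

View pics/w3.png

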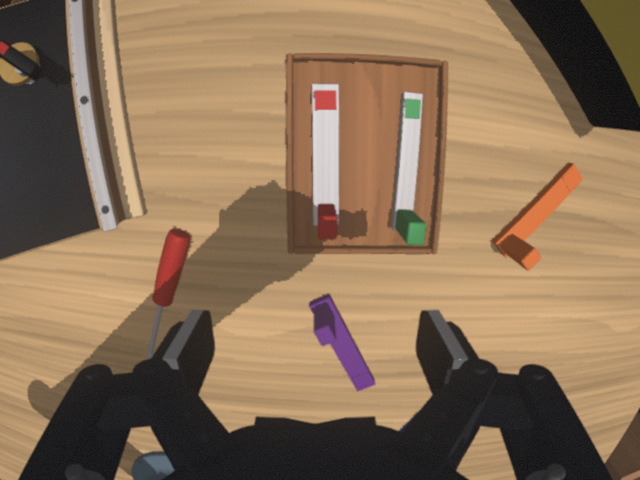

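The wrist view shows the tray below. The red handle top is at (327,231) with its red tip mark at (325,100), and the green gauge is to the right at (412,230). Casting rays puts the handle at about (0.4865, -0.204), which agrees with the earlier measurement. I'll go down and grip it.

```bash
python3 -m jog '[{"offset":[0,-0.26,-0.5],"turn":[0,0,0.008]},{"offset":[0,0,-0.6],"turn":[0,0,0]},{"offset":[0,0,-0.6],"turn":[0,0,0]},{"offset":[0,0,-0.6],"turn":[0,0,0]},{"offset":[0,0,0],"turn":[0,0,0]}]' -0.1
python3 -m jog '[{"offset":[0,0,-0.7],"turn":[0,0,0]},{"offset":[0,0,-0.7],"turn":[0,0,0]},{"offset":[0,0,-0.6],"turn":[0,0,0]},{"offset":[0,0,-0.25],"turn":[0,0,0]},{"offset":[0,0,0],"turn":[0,0,0]}]'
python3 -m jog '[{"offset":[0,0,0],"turn":[0,0,0]},{"offset":[0,0,0],"turn":[0,0,0]},{"offset":[0,0,0],"turn":[0,0,0]},{"offset":[0,0,0],"turn":[0,0,0]},{"offset":[0,0,0],"turn":[0,0,0]}]' 1 40
```

```text
time: 6.13
tool_pos: [0.4838, -0.2028, 0.1179]
orientation: [[0.998, 0.06, -0.006], [0.06, -0.998, 0.005], [-0.006, -0.005, -1.0]]
force: [-0.3, 0.3, -0.8]
gripper_width: 0.0471
finger_force: 0.0
time: 6.55
tool_pos: [0.4858, -0.2045, 0.0305]
orientation: [[0.998, 0.059, -0.002], [0.059, -0.998, 0.002], [-0.002, -0.002, -1.0]]
force: [-0.5, 0.1, 0.0]
gripper_width: 0.0472
finger_force: 0.0
time: 6.97
tool_pos: [0.4879, -0.206, 0.033]
orientation: [[0.998, 0.058, 0.003], [0.058, -0.998, -0.0], [0.003, 0.0, -1.0]]
force: [0.3, 0.3, 7.5]
gripper_width: 0.0154
finger_force: 44.1
```

```bash
python3 -m jog '[{"offset":[0,0,0.6],"turn":[0,0,0]},{"offset":[0,0,0.8],"turn":[0,0,0]},{"offset":[0,0,0.8],"turn":[0,0,0]},{"offset":[0,0,0.8],"turn":[0,0,0.066]},{"offset":[0,0,0.7],"turn":[0,0,0.066]}]' 1 60
python3 -m jog '[{"offset":[0,0.9,0],"turn":[0.103,0.02,0]},{"offset":[0,0.9,0],"turn":[0.103,0.02,0]},{"offset":[0,0.9,0],"turn":[0.103,0.02,0]},{"offset":[0,0.9,0],"turn":[0.103,0.02,0]},{"offset":[0.1,0.9,0],"turn":[0.103,0.02,0]}]' 
python3 -m jog '[{"offset":[0,0.5,-0.5],"turn":[0,0,0]},{"offset":[0,0,-0.5],"turn":[0,0,0]},{"offset":[0,0,-0.4],"turn":[0,0,0]},{"offset":[0,0,-0.2],"turn":[0,0,0]},{"offset":[0,0,0],"turn":[0,0,0]}]' 
cat > st.py <<'E'
from h import *
from bench import r
O=np.array([.6364,.0441,.045]);B=bed(1.762)
s=r.observe()
def rv(A):return cv2.Rodrigues(A)[0].ravel()
if __name__=="__main__":
    print("t",s["time"],"bed TCP mm",np.round(B.T@(s["tool_pos"]-O)*1e3,1),"w",s["gripper_width"],"ff",s["finger_force"])
    G=B@np.diag([1.,1,1]);T=s["orientation"];F=np.c_[-B[:,1],-B[:,0],-B[:,2]]
    if T[:,0]@F[:,0]<-.3:F=np.c_[B[:,1],B[:,0],-B[:,2]]
    print("turn needed to board grip (world)",np.round(rv(F@T.T),3),"tool rot in bed",np.round(B.T@rv(T@F.T),3))
    print("F bed",np.round(B.T@s["force"],1),"M bed",np.round(B.T@s["moment"],3),"q",np.round(s["qpos"],2))
E
python3 st.py
```

```text
time: 7.38
tool_pos: [0.4862, -0.2059, 0.181]
orientation: [[0.982, 0.191, 0.0], [0.191, -0.982, -0.001], [0.0, 0.001, -1.0]]
force: [0.5, 0.3, -0.6]
gripper_width: 0.0152
finger_force: 58.7
time: 7.8
tool_pos: [0.4903, -0.0247, 0.1804]
orientation: [[0.982, 0.162, -0.094], [0.188, -0.848, 0.496], [0.001, -0.505, -0.863]]
force: [-0.2, -0.6, -1.5]
gripper_width: 0.0152
finger_force: 58.8
time: 8.22
tool_pos: [0.489, -0.0054, 0.1136]
orientation: [[0.982, 0.161, -0.099], [0.189, -0.85, 0.491], [-0.005, -0.501, -0.866]]
force: [0.3, 0.2, -0.6]
gripper_width: 0.0154
finger_force: 58.9
t 8.2167 bed TCP mm [ 16.5 154.2  69.7] w 0.015362530264279006 ff 58.93601059913635
turn needed to board grip (world) [-0.    -0.005  0.001] tool rot in bed [ 0.004 -0.001 -0.003]
F bed [-0.2 -0.3 -0.6] M bed [-0.016  0.693  0.026] q [-0.54  0.59  0.95  2.   -0.93  1.33 -0.48]
```

```bash
python3 -m jog '[{"offset":[0.01,0.14,-0.28],"turn":[0,0,0]},{"offset":[0.01,0.14,-0.28],"turn":[0,0,0]},{"offset":[0,0.14,-0.27],"turn":[0,0,0]},{"offset":[0,0,0],"turn":[0,0,0]}]' >/dev/null; python3 st.py
python3 -m jog '[{"offset":[-0.005,0.025,-0.043],"turn":[0,0,0]},{"offset":[0,0,0],"turn":[0,0,0]}]' >/dev/null; python3 st.py
python3 -m jog '[{"offset":[-0.005,0.025,-0.043],"turn":[0,0,0]},{"offset":[0,0,0],"turn":[0,0,0]}]' >/dev/null; python3 st.py
```

```text
t 8.55 bed TCP mm [ 15.9 149.7  31.4] w 0.015021974006051384 ff 58.89867603778839
turn needed to board grip (world) [-0.002 -0.005 -0.002] tool rot in bed [ 0.005 -0.003 -0.001]
F bed [-0.4  1.2 -0.6] M bed [ 0.039  0.664 -0.044] q [-0.54  0.64  0.91  2.02 -0.99  1.28 -0.45]
t 8.7167 bed TCP mm [ 14.7 148.7  32.1] w 0.015132867419315132 ff 58.905487060546875
turn needed to board grip (world) [-0.001 -0.001  0.001] tool rot in bed [ 0.001 -0.001 -0.001]
F bed [-0.5  0.4 -1.6] M bed [ 0.053  0.657 -0.013] q [-0.54  0.64  0.91  2.02 -0.99  1.28 -0.45]
t 8.8833 bed TCP mm [ 14.6 148.5  30.7] w 0.015599064216597767 ff 58.905590772628784
turn needed to board grip (world) [-0.001 -0.001  0.001] tool rot in bed [-0.    -0.001 -0.001]
F bed [-0.4 -0.1 -0.9] M bed [ 0.125  0.639 -0.09 ] q [-0.54  0.64  0.91  2.02 -1.    1.28 -0.45]
```

```bash
for i in 1 2 3; do python3 -m jog '[{"offset":[-0.003,0.017,-0.03],"turn":[0,0,0]},{"offset":[0,0,0],"turn":[0,0,0]}]' >/dev/null; python3 st.py | grep -v turn; done
```

```text
t 9.05 bed TCP mm [ 14.6 148.6  29.1] w 0.015163727674650329 ff 58.90575885772705
F bed [-0.5 -0.5 -2.3] M bed [ 0.076  0.697 -0.07 ] q [-0.54  0.64  0.9   2.02 -1.    1.28 -0.45]
t 9.2167 bed TCP mm [ 14.7 148.7  27.5] w 0.01542661358161989 ff 58.905678391456604
F bed [-2.1  0.4 -1.8] M bed [0.052 0.69  0.027] q [-0.54  0.64  0.9   2.02 -1.    1.27 -0.45]
t 9.3833 bed TCP mm [ 14.5 148.5  26.5] w 0.015487812204909931 ff 59.25251126289368
F bed [-0.2  0.4  0. ] M bed [-0.05   0.612 -0.022] q [-0.54  0.64  0.9   2.03 -1.    1.27 -0.45]
```

```bash
python3 -m jog '[{"offset":[0.42,0.082,0],"turn":[0,0,0]},{"offset":[0.42,0.082,0],"turn":[0,0,0]},{"offset":[0.42,0.082,0],"turn":[0,0,0]},{"offset":[0.42,0.082,0],"turn":[0,0,0]},{"offset":[0,0,0],"turn":[0,0,0]}]' >/dev/null; python3 st.py
for i in 1 2; do python3 -m jog '[{"offset":[-0.003,0.017,-0.03],"turn":[0,0,0]},{"offset":[0,0,0],"turn":[0,0,0]}]' >/dev/null; python3 st.py | grep -v turn; done
for i in 1 2; do python3 -m jog '[{"offset":[0.004,-0.021,-0.012],"turn":[0,0,0]},{"offset":[0,0,0],"turn":[0,0,0]}]' >/dev/null; python3 st.py | grep -v turn; done
```

```text
t 9.8 bed TCP mm [15.2 76.4 26.4] w 0.015397439036240806 ff 59.25617158412933
turn needed to board grip (world) [-0.     0.003 -0.001] tool rot in bed [-0.002  0.     0.003]
F bed [-0.2 -1.5  0.1] M bed [-0.107  0.636 -0.029] q [-0.51  0.73  0.86  1.87 -1.04  1.32 -0.52]
t 9.9667 bed TCP mm [14.4 78.7 26.4] w 0.015105293305481082 ff 60.49464225769043
F bed [ 0.3 -3.1  8.6] M bed [-0.901  0.444  0.003] q [-0.51  0.73  0.86  1.87 -1.04  1.32 -0.52]
t 10.1333 bed TCP mm [14.3 78.9 26.4] w 0.015051332861577548 ff 60.44968128204346
F bed [ 1.8 -1.9  8.7] M bed [-0.524  0.173 -0.044] q [-0.51  0.73  0.86  1.87 -1.04  1.32 -0.52]
t 10.3 bed TCP mm [14.2 78.9 26.4] w 0.015193956184075643 ff 60.4569536447525
F bed [ 3.  -2.5 10. ] M bed [-0.424 -0.139 -0.012] q [-0.51  0.73  0.86  1.87 -1.04  1.32 -0.52]
t 10.4667 bed TCP mm [14.1 78.9 26.4] w 0.015445539293676397 ff 60.54306149482727
F bed [ 3.6 -1.7 11. ] M bed [-0.372 -0.502 -0.026] q [-0.51  0.73  0.86  1.87 -1.05  1.32 -0.51]
```

```bash
python3 -m jog '[{"offset":[0.003,-0.017,0.03],"turn":[0,0,0]},{"offset":[0,0,0],"turn":[0,0,0]}]' >/dev/null; python3 st.py | grep -v turn
for i in 1 2 3; do python3 -m jog '[{"offset":[0.004,-0.021,-0.012],"turn":[0,0,0]},{"offset":[0,0,0],"turn":[0,0,0]}]' >/dev/null; python3 st.py | grep -v turn; done
```

```text
t 10.6333 bed TCP mm [13.2 80.  26.4] w 0.014923199546312686 ff 60.092328786849976
F bed [ 2.6 -0.8  6.5] M bed [-0.323  0.069  0.055] q [-0.51  0.73  0.86  1.87 -1.04  1.32 -0.52]
t 10.8 bed TCP mm [13.1 80.  26.4] w 0.015573845495408863 ff 60.21680474281311
F bed [ 4.2 -0.8  7.2] M bed [-0.225 -0.378 -0.002] q [-0.5   0.73  0.86  1.87 -1.04  1.32 -0.51]
t 10.9667 bed TCP mm [13.  80.  26.4] w 0.015421174115338488 ff 60.33602178096771
F bed [ 5.  -0.2 10.3] M bed [-0.162 -0.723 -0.035] q [-0.5   0.73  0.86  1.87 -1.04  1.33 -0.51]
t 11.1333 bed TCP mm [12.9 80.  26.4] w 0.015082588697128852 ff 60.445491671562195
F bed [ 6.2  0.3 10.4] M bed [-0.106 -1.155 -0.009] q [-0.5   0.73  0.86  1.87 -1.04  1.33 -0.51]
```

```bash
python3 -m jog '[{"offset":[0.001,-0.005,0.03],"turn":[0,0,0]},{"offset":[0,0,0],"turn":[0,0,0]}]' >/dev/null; python3 st.py | grep -v turn
python3 -m jog '[{"offset":[0,0,0],"turn":[0,0,0]},{"offset":[0,0,0],"turn":[0,0,0]},{"offset":[0,0,0],"turn":[0,0,0]},{"offset":[0.04,-0.2,0.35],"turn":[0,0,0]},{"offset":[0.07,-0.37,0.65],"turn":[0,0,0]}]' -0.1
python3 -m jog '[{"offset":[0.07,-0.37,0.65],"turn":[0,0,0]},{"offset":[0.04,-0.2,0.35],"turn":[0,0,0]},{"offset":[0,0,0],"turn":[0,0,0]},{"offset":[0,0,0],"turn":[0,0,0]}]' >/dev/null
python3 st.py
python3 - <<'E'
from h import *
from bench import r
c=r.camera("wrist");c["obs"]=r.observe();pickle.dump(c,open("w4.pkl","wb"));f=c["frame"]
cv2.imwrite("pics/w4.png",f)
E
```

```text
t 11.3 bed TCP mm [13.  80.  26.4] w 0.015037933691847536 ff 59.94586229324341
F bed [ 5.5 -1.1  5.8] M bed [-0.394 -0.843 -0.127] q [-0.5   0.73  0.86  1.87 -1.04  1.33 -0.51]
time: 11.72
tool_pos: [0.5595, 0.0043, 0.1102]
orientation: [[0.981, 0.162, -0.105], [0.192, -0.849, 0.493], [-0.009, -0.504, -0.864]]
force: [0.3, 0.2, -0.4]
gripper_width: 0.047
finger_force: 0.0
t 12.05 bed TCP mm [  9.3  80.1 119.9] w 0.04678157090350407 ff 0.0
turn needed to board grip (world) [-0.     0.001  0.003] tool rot in bed [-0.002 -0.    -0.002]
F bed [ 0.6 -0.2 -0.2] M bed [ 0.05   0.481 -0.002] q [-0.47  0.66  0.94  1.79 -0.93  1.45 -0.56]
```

View pics/w4.png

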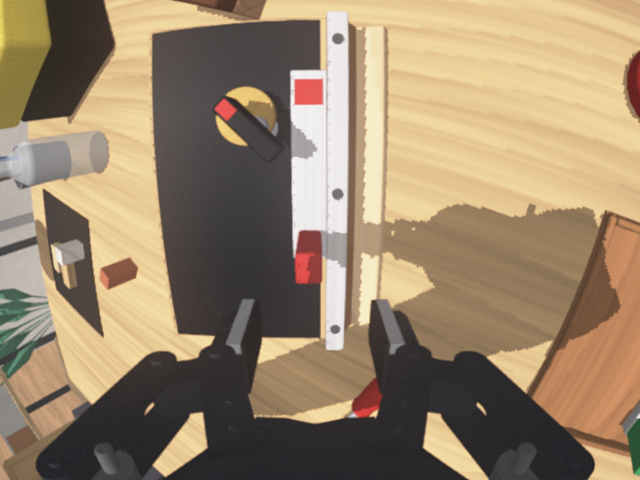

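The view shows the gauge flat against the rail, with its tip mark at (308,91) past the roller, its handle at (308,255), and the red knob end at (226,109). I'll measure knob centre and angle relative to the rail.

```bash
python3 - <<'E'
from st import *
c=pickle.load(open("w4.pkl","rb"));f=c["frame"];h=cv2.cvtColor(f,cv2.COLOR_BGR2HSV);V=h[...,2];S=h[...,1]
R=lambda v:np.round(np.asarray(v)[:2]*1000,1).tolist()
ob=lambda p,z:onbed(c,p,O,B,z)
red=((h[...,0]<8)|(h[...,0]>172))&(S>130);red=red.astype(np.uint8)
n,l,st,ce=cv2.connectedComponentsWithStats(red)
for i in range(1,n):
    if st[i][4]>60: print(st[i].tolist(),np.round(ce[i],1),"z58",R(ob(ce[i],.058)),"z12",R(ob(ce[i],.012)))
for y in(80,130,170,210):
    row=[(x,int(V[y,x]),int(S[y,x])) for x in range(284,300)];row2=[(x,int(V[y,x]),int(S[y,x])) for x in range(318,352,1)]
    w=np.where((S[y,280:326]<60)&(V[y,280:326]>150))[0]+280
    print(y,"bar left",w[0],R(ob((w[0]-.5,y),.012)), [a for a in row2 if a[0]%2==0])
i=[i for i in range(1,n) if st[i][4]>60 and abs(ce[i][0]-226)<8][0]
ys,xs=np.where(l==i);box=cv2.boxPoints(cv2.minAreaRect(np.c_[xs,ys].astype(np.float32)));print("mark box bed",[R(ob(p,.058)) for p in box])
# rows near the knob
sub=f[80:165,205:295];cv2.imwrite("pics/k.png",cv2.convertScaleAbs(cv2.resize(sub,None,fx=7,fy=7,interpolation=cv2.INTER_CUBIC),alpha=1.6,beta=10))
E
```

```text
[627, 52, 13, 66, 591] [634.3  83.1] z58 [-221.0, -53.4] z12 [-272.3, -65.1]
[295, 80, 27, 24, 648] [308.   91.5] z58 [12.3, -19.4] z12 [13.1, -23.6]
[215, 99, 22, 22, 278] [225.  109.3] z58 [58.3, -11.0] z12 [69.4, -13.3]
[295, 232, 27, 52, 1207] [307.9 259.1] z58 [12.9, 77.0] z12 [13.9, 94.4]
[352, 378, 31, 40, 716] [367.5 400.3] z58 [-29.7, 188.7] z12 [-38.2, 231.1]
80 bar left 290 [25.4, -31.6] [(318, 232, 159), (320, 231, 161), (322, 233, 107), (324, 240, 5), (326, 198, 12), (328, 222, 6), (330, 235, 4), (332, 240, 3), (334, 239, 4), (336, 238, 3), (338, 238, 4), (340, 238, 4), (342, 237, 3), (344, 237, 4), (346, 236, 3), (348, 176, 26), (350, 119, 103)]
130 bar left 292 [24.3, 2.5] [(318, 241, 3), (320, 239, 3), (322, 238, 3), (324, 240, 2), (326, 210, 11), (328, 236, 4), (330, 241, 2), (332, 240, 3), (334, 239, 3), (336, 238, 4), (338, 239, 4), (340, 240, 4), (342, 238, 3), (344, 238, 4), (346, 236, 5), (348, 170, 33), (350, 128, 92)]
170 bar left 292 [24.6, 29.8] [(318, 241, 3), (320, 239, 3), (322, 239, 3), (324, 239, 3), (326, 210, 10), (328, 233, 5), (330, 241, 3), (332, 240, 3), (334, 238, 3), (336, 238, 3), (338, 238, 3), (340, 239, 3), (342, 239, 4), (344, 238, 4), (346, 235, 4), (348, 158, 40), (350, 126, 97)]
210 bar left 292 [25.0, 57.8] [(318, 241, 3), (320, 238, 3), (322, 237, 3), (324, 238, 3), (326, 207, 10), (328, 235, 4), (330, 240, 3), (332, 239, 4), (334, 238, 4), (336, 238, 3), (338, 239, 3), (340, 240, 3), (342, 239, 3), (344, 238, 3), (346, 224, 8), (348, 132, 70), (350, 126, 97)]
mark box bed [[65.3, -12.2], [58.8, -18.0], [51.5, -10.2], [57.9, -4.4]]
```

View pics/k.png

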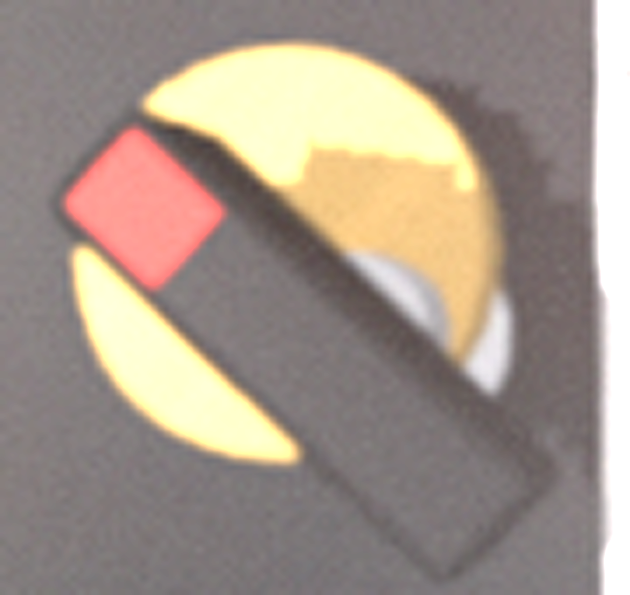

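The crop shows the knob's top face: the red end is near crop (97,163) and the plain end near (490,520). That gives an angle of about 0.8 rad, with the gauge clear of the roller. Next I move over the knob and align.

```bash
python3 -m jog '[{"offset":[0.28,0.275,-0.067],"turn":[0.0118,-0.0609,0.1074]},{"offset":[0.28,0.275,-0.067],"turn":[0.0118,-0.0609,0.1074]},{"offset":[0.28,0.275,-0.067],"turn":[0.0118,-0.0609,0.1074]},{"offset":[0.28,0.275,-0.067],"turn":[0.0118,-0.0609,0.1074]},{"offset":[0.28,0.275,-0.067],"turn":[0.0118,-0.0609,0.1074]}]' >/dev/null
python3 -m jog '[{"offset":[0.28,0.275,-0.067],"turn":[0.0118,-0.0609,0.1074]},{"offset":[0,0,0],"turn":[0,0,0]},{"offset":[0,0,0],"turn":[0,0,0]},{"offset":[0,0,0],"turn":[0,0,0]}]' >/dev/null; python3 st.py
python3 - <<'E'
from st import *
c=pickle.load(open("w4.pkl","rb"))
print("knob centre via quad",np.round(onbed(c,(246.5,128.3),O,B,.058)*1e3,1))
c=r.camera("wrist");f=c["frame"];pickle.dump(c,open("w5.pkl","wb"))
h=cv2.cvtColor(f,cv2.COLOR_BGR2HSV);S=h[...,1]
red=((h[...,0]<8)|(h[...,0]>172))&(S>130)
n,l,st,ce=cv2.connectedComponentsWithStats(red.astype(np.uint8))
for i in range(1,n):
    if st[i][4]>60: print(st[i].tolist(),np.round(ce[i],1),"z58",np.round(onbed(c,ce[i],O,B,.058)*1e3,1))
E
```

```text
t 12.85 bed TCP mm [46.4  3.3 77.5] w 0.04700342529757646 ff 0.0
turn needed to board grip (world) [-0.072  0.36  -0.641] tool rot in bed [ 0.003 -0.002  0.739]
F bed [-0.9  0.5  0.6] M bed [-0.029  0.567  0.025] q [-0.43  0.69  0.75  1.66 -0.94  1.38  0.02]
knob centre via quad [46.4  0.3 58. ]
[365, 247, 39, 37, 738] [383.8 264.7] z58 [ 32. -31.  58.]
[306, 250, 19, 22, 396] [315.2 260.2] z58 [ 57.9 -10.7  58. ]
[251, 357, 39, 61, 1839] [271.1 390.3] z58 [22.4 65.7 58. ]
[581, 419, 59, 61, 2856] [614.1 450.7] z58 [-297.5  -55.8   58. ]
```

```bash
python3 -m jog '[{"offset":[0.05,0.01,0],"turn":[0,0,0]},{"offset":[-0.038,0.198,-0.35],"turn":[0,0,0]},{"offset":[-0.038,0.198,-0.35],"turn":[0,0,0]},{"offset":[-0.038,0.198,-0.35],"turn":[0,0,0]},{"offset":[0,0,0],"turn":[0,0,0]}]'; python3 st.py
python3 -m jog '[{"offset":[0,0,0],"turn":[0,0,0]},{"offset":[0,0,0],"turn":[0,0,0]},{"offset":[0,0,0],"turn":[0,0,0]},{"offset":[0,0,0],"turn":[0,0,0]}]' 1 30; python3 st.py
```

```text
time: 13.32
tool_pos: [0.628, 0.0738, 0.0898]
orientation: [[0.612, 0.784, -0.105], [0.717, -0.493, 0.493], [0.335, -0.377, -0.864]]
force: [-1.4, 1.7, -0.6]
gripper_width: 0.047
finger_force: 0.0
t 13.3167 bed TCP mm [49.   2.6 23.5] w 0.04697350575984791 ff 0.0
turn needed to board grip (world) [-0.077  0.356 -0.647] tool rot in bed [ 0.008 -0.008  0.742]
F bed [ 1.4  1.  -1.5] M bed [0.011 0.45  0.008] q [-0.45  0.74  0.71  1.7  -0.99  1.31  0.04]
time: 13.65
tool_pos: [0.6313, 0.0696, 0.0956]
orientation: [[0.612, 0.785, -0.097], [0.715, -0.496, 0.493], [0.339, -0.371, -0.865]]
force: [-4.2, 0.9, 2.8]
gripper_width: 0.0115
finger_force: 54.1
t 13.65 bed TCP mm [47.8  0.2 30.8] w 0.011463120323239089 ff 54.110717475414276
turn needed to board grip (world) [-0.074  0.363 -0.644] tool rot in bed [ 0.001 -0.004  0.743]
F bed [2.9 3.9 1.6] M bed [ 0.44  -0.069  0.109] q [-0.44  0.73  0.72  1.69 -0.99  1.32  0.04]
```

```bash
python3 -m jog '[{"offset":[0,0,0],"turn":[-0.0118,0.0609,-0.1074]},{"offset":[0,0,0],"turn":[-0.0118,0.0609,-0.1074]},{"offset":[0,0,0],"turn":[-0.0118,0.0609,-0.1074]}]' >/dev/null; python3 st.py
python3 -m jog '[{"offset":[0,0,0],"turn":[-0.0118,0.0609,-0.1074]},{"offset":[0,0,0],"turn":[-0.0118,0.0609,-0.1074]},{"offset":[0,0,0],"turn":[0,0,0]},{"offset":[0,0,0],"turn":[0,0,0]}]' >/dev/null; python3 st.py
```

```text
t 13.9 bed TCP mm [47.6  0.1 30.8] w 0.011705917201567877 ff 53.961135149002075
turn needed to board grip (world) [-0.037  0.178 -0.316] tool rot in bed [ 0.001 -0.003  0.365]
F bed [2.6 3.7 1.2] M bed [0.436 0.297 0.089] q [-0.48  0.76  0.77  1.69 -1.02  1.34 -0.32]
t 14.2333 bed TCP mm [47.3 -0.  30.8] w 0.011791762772170197 ff 54.560350477695465
turn needed to board grip (world) [-0.013  0.061 -0.109] tool rot in bed [ 0.001 -0.002  0.126]
F bed [3.9 4.8 2.9] M bed [ 0.669  0.11  -0.073] q [-0.51  0.77  0.81  1.7  -1.05  1.36 -0.54]
```

```bash
python3 -m jog '[{"offset":[0,0,0],"turn":[-0.0095,0.0491,-0.0866]},{"offset":[0,0,0],"turn":[-0.0095,0.0491,-0.0866]},{"offset":[0,0,0],"turn":[0,0,0]},{"offset":[0,0,0],"turn":[0,0,0]}]' >/dev/null; python3 st.py
for i in 1 2 3; do python3 -m jog '[{"offset":[0,0,0],"turn":[-0.0019,0.0098,-0.0173]},{"offset":[0,0,0],"turn":[0,0,0]},{"offset":[0,0,0],"turn":[0,0,0]}]' >/dev/null; python3 st.py|grep -v "^t "; done
```

```text
t 14.5667 bed TCP mm [47.1 -0.  30.8] w 0.01148611235306458 ff 54.64120656251907
turn needed to board grip (world) [ 0.006 -0.037  0.063] tool rot in bed [ 0.001 -0.002 -0.074]
F bed [4.2 4.5 3.2] M bed [ 0.83   0.095 -0.08 ] q [-0.52  0.79  0.84  1.7  -1.07  1.38 -0.73]
turn needed to board grip (world) [ 0.007 -0.047  0.081] tool rot in bed [ 0.001 -0.002 -0.093]
F bed [3.  4.9 3.4] M bed [ 0.803  0.121 -0.155] q [-0.52  0.79  0.84  1.7  -1.07  1.38 -0.75]
turn needed to board grip (world) [ 0.009 -0.057  0.098] tool rot in bed [ 0.001 -0.002 -0.114]
F bed [4.  4.9 3.7] M bed [ 0.836  0.069 -0.038] q [-0.53  0.79  0.85  1.7  -1.07  1.38 -0.77]
turn needed to board grip (world) [ 0.011 -0.067  0.116] tool rot in bed [ 0.001 -0.002 -0.134]
F bed [3.8 5.1 3.5] M bed [ 0.851  0.129 -0.071] q [-0.53  0.79  0.85  1.7  -1.07  1.38 -0.79]
```

```bash
for i in 1 2 3 4; do python3 -m jog '[{"offset":[0,0,0],"turn":[-0.0013,0.0069,-0.0121]},{"offset":[0,0,0],"turn":[0,0,0]},{"offset":[0,0,0],"turn":[0,0,0]}]' >/dev/null; python3 st.py|grep -v "^t "|sed 's/turn needed.*tool/tool/;s/ q .*//'; python3 -m jog '[{"offset":[0,0,0],"turn":[0,0,0]}]' >/dev/null;python3 st.py|grep "^F"|sed 's/ q .*//'; done
```

```text
tool rot in bed [ 0.001 -0.002 -0.148]
F bed [4.3 4.9 3.4] M bed [ 0.851  0.127 -0.013]
F bed [3.8 5.1 3.5] M bed [ 0.859  0.13  -0.005]
tool rot in bed [ 0.001 -0.002 -0.162]
F bed [3.7 4.7 4.5] M bed [ 0.893  0.147 -0.061]
F bed [3.7 4.8 2.7] M bed [0.833 0.153 0.046]
tool rot in bed [ 0.001 -0.002 -0.176]
F bed [4.  3.4 3.7] M bed [ 0.871  0.141 -0.017]
F bed [4.1 5.  3.5] M bed [ 0.897  0.149 -0.032]
tool rot in bed [ 0.001 -0.002 -0.19 ]
F bed [3.1 5.  3.9] M bed [ 0.834  0.172 -0.007]
F bed [3.9 5.1 2.6] M bed [ 0.869  0.169 -0.043]
```

```bash
cat > avg.py <<'E'
from st import *
A=[]
for i in range(6):
    r.camera("side");s=r.observe();A.append(np.r_[B.T@s["force"],B.T@s["moment"],B.T@rv(s["orientation"]@np.c_[-B[:,1],-B[:,0],-B[:,2]].T)])
A=np.array(A);m=A.mean(0);print(round(s["time"],2),"F",np.round(m[:3],2),"M",np.round(m[3:6],3),"sdMz",round(A[:,5].std(),3),"a",round(np.pi/2-m[8],4))
E
python3 avg.py
for i in 1 2 3; do python3 -m jog '[{"offset":[0,0,0],"turn":[-0.0013,0.0069,-0.0121]},{"offset":[0,0,0],"turn":[0,0,0]}]' >/dev/null; python3 avg.py; done
```

```text
16.95 F [3.65 4.78 3.79] M [ 0.858  0.147 -0.03 ] sdMz 0.025 a 1.7606
17.42 F [3.36 4.82 3.61] M [ 0.848  0.159 -0.018] sdMz 0.035 a 1.7745
17.88 F [3.83 4.81 3.74] M [0.899 0.187 0.099] sdMz 0.03 a 1.7882
18.35 F [3.93 4.96 3.63] M [0.891 0.197 0.25 ] sdMz 0.019 a 1.8015
```

```bash
python3 -m jog '[{"offset":[0,0,0],"turn":[0.0048,-0.0246,0.0433]},{"offset":[0,0,0],"turn":[0,0,0]}]' >/dev/null; python3 avg.py
python3 -m jog '[{"offset":[0,0,0],"turn":[0,0,0]},{"offset":[0,0,0],"turn":[0,0,0]},{"offset":[0,0,0],"turn":[0,0,0]}]' -0.1; python3 st.py
python3 -m jog '[{"offset":[0.04,-0.2,0.35],"turn":[0,0,0]},{"offset":[0.04,-0.2,0.35],"turn":[0,0,0]},{"offset":[0.04,-0.2,0.35],"turn":[0,0,0]},{"offset":[0.04,-0.2,0.35],"turn":[0,0,0]},{"offset":[0,0,0],"turn":[0,0,0]}]' >/dev/null; python3 st.py
python3 - <<'E'
from st import *
c=r.camera("wrist");pickle.dump(c,open("w6.pkl","wb"));f=c["frame"];cv2.imwrite("pics/w6.png",f)
h=cv2.cvtColor(f,cv2.COLOR_BGR2HSV);S=h[...,1]
red=((h[...,0]<8)|(h[...,0]>172))&(S>130)
n,l,st,ce=cv2.connectedComponentsWithStats(red.astype(np.uint8))
R=lambda v:np.round(np.asarray(v)[:2]*1000,1).tolist()
for i in range(1,n):
    if st[i][4]>60:
        ys,xs=np.where(l==i);b=cv2.boxPoints(cv2.minAreaRect(np.c_[xs,ys].astype(np.float32)))
        print(st[i].tolist(),"z58",R(onbed(c,ce[i],O,B,.058)),"z12",R(onbed(c,ce[i],O,B,.012)),[R(onbed(c,p,O,B,.058)) for p in b])
E
```

```text
18.82 F [3.81 5.02 3.28] M [0.871 0.158 0.062] sdMz 0.033 a 1.7522
time: 19.07
tool_pos: [0.6328, 0.069, 0.0944]
orientation: [[0.995, -0.017, -0.093], [0.031, -0.87, 0.491], [-0.09, -0.492, -0.866]]
force: [0.3, -0.7, -0.4]
gripper_width: 0.0463
finger_force: 0.0
t 19.0667 bed TCP mm [46.5 -1.2 30.2] w 0.046314252247912954 ff 0.0
turn needed to board grip (world) [ 0.017 -0.089  0.16 ] tool rot in bed [-0.002 -0.    -0.183]
F bed [-0.8 -0.1  0.1] M bed [-0.064  0.566  0.006] q [-0.53  0.8   0.86  1.7  -1.08  1.38 -0.83]
t 19.4833 bed TCP mm [ 44.7  -2.6 101.8] w 0.04705341497056498 ff 0.0
turn needed to board grip (world) [ 0.018 -0.083  0.165] tool rot in bed [-0.009  0.002 -0.185]
F bed [-0.8 -1.2  0.6] M bed [-0.023  0.567 -0.056] q [-0.5   0.74  0.91  1.64 -1.02  1.47 -0.86]
[341, 197, 31, 29, 688] z58 [16.1, -34.8] z12 [12.8, -23.5] [[23.4, -41.5], [9.0, -41.5], [8.7, -28.0], [23.4, -28.0]]
[304, 247, 16, 18, 272] z58 [44.0, -15.0] z12 [47.4, 1.1] [[46.8, -20.4], [38.9, -19.0], [40.7, -9.4], [48.7, -10.9]]
[367, 340, 16, 60, 258] z58 [20.1, 72.6] z12 [17.7, 110.2] [[24.7, 44.7], [20.6, 44.3], [15.9, 94.2], [20.4, 94.6]]
[426, 428, 36, 33, 629] z58 [-27.8, 159.2] z12 [-41.9, 217.8] [[-11.3, 156.8], [-30.4, 138.3], [-43.6, 164.4], [-23.8, 185.1]]
```

The knob is released near 1.75 rad, about 0.025 rad short of the contact I felt. Next I regrip the gauge.

```bash
python3 -m jog '[{"offset":[-0.63,-0.357,-0.133],"turn":[0.0088,-0.0454,0.08]},{"offset":[-0.63,-0.357,-0.133],"turn":[0.0088,-0.0454,0.08]},{"offset":[-0.63,-0.357,-0.133],"turn":[0,0,0]},{"offset":[0,0,0],"turn":[0,0,0]},{"offset":[0,0,0],"turn":[0,0,0]}]' >/dev/null; python3 st.py
```

```text
t 19.95 bed TCP mm [14.  83.7 94.8] w 0.04675254647760943 ff 0.0
turn needed to board grip (world) [-0.002 -0.003  0.004] tool rot in bed [ 0.    -0.003 -0.005]
F bed [ 1.2 -1.4  0.1] M bed [-0.01   0.504 -0.038] q [-0.48  0.66  0.91  1.82 -0.95  1.41 -0.56]
```

```bash
python3 -m jog '[{"offset":[-0.02,0.204,-0.365],"turn":[0,0,0]},{"offset":[-0.02,0.204,-0.365],"turn":[0,0,0]},{"offset":[-0.02,0.204,-0.365],"turn":[0,0,0]},{"offset":[-0.02,0.204,-0.365],"turn":[0,0,0]},{"offset":[0,0,0],"turn":[0,0,0]}]' >/dev/null; python3 st.py
python3 -m jog '[{"offset":[0,0,0],"turn":[0,0,0]},{"offset":[0,0,0],"turn":[0,0,0]},{"offset":[0,0,0],"turn":[0,0,0]},{"offset":[0,0,0],"turn":[0,0,0]}]' 1 30 >/dev/null; python3 st.py
```

```text
t 20.3667 bed TCP mm [16.3 80.7 21.4] w 0.04685609642303266 ff 0.0
turn needed to board grip (world) [-0.004 -0.009 -0.006] tool rot in bed [ 0.01  -0.005  0.001]
F bed [ 1.1  0.9 -1.5] M bed [ 0.075  0.504 -0.027] q [-0.5   0.73  0.84  1.87 -1.03  1.32 -0.52]
t 20.7 bed TCP mm [13.3 78.3 29. ] w 0.015623790109055886 ff 33.66885781288147
turn needed to board grip (world) [-0.     0.001  0.001] tool rot in bed [-0.001 -0.    -0.001]
F bed [-1.   0.1 -0.9] M bed [0.018 0.612 0.009] q [-0.5   0.72  0.85  1.87 -1.03  1.32 -0.52]
```

```bash
for i in 1 2 3; do python3 -m jog '[{"offset":[-0.098,-0.019,0],"turn":[0,0,0]},{"offset":[-0.098,-0.019,0],"turn":[0,0,0]},{"offset":[-0.098,-0.019,0],"turn":[0,0,0]}]' >/dev/null; python3 st.py|grep -v turn|sed 's/ q .*//'; done
```

```text
t 20.95 bed TCP mm [13.4 90.8 28.7] w 0.01582901468749091 ff 33.73613119125366
F bed [-0.  -0.1 -1. ] M bed [0.023 0.711 0.014]
t 21.2 bed TCP mm [ 13.6 102.5  28.7] w 0.015515957861344546 ff 33.885138630867004
F bed [-0.8  0.8  0.7] M bed [ 0.015  0.612 -0.004]
t 21.45 bed TCP mm [ 13.6 114.2  28.7] w 0.015178556787285349 ff 35.40321350097656
F bed [-0.1 -3.7  7.5] M bed [-1.316  0.587  0.005]
```

```bash
python3 -m jog '[{"offset":[-0.196,-0.048,0.02],"turn":[0,0,0]},{"offset":[-0.196,-0.038,0],"turn":[0,0,0]},{"offset":[-0.196,-0.038,0],"turn":[0,0,0]},{"offset":[-0.196,-0.038,0],"turn":[0,0,0]},{"offset":[-0.196,-0.038,0],"turn":[0,0,0]}]' >/dev/null; python3 st.py
python3 - <<'E'
from st import *
w=r.camera("wrist");pickle.dump(w,open("w7.pkl","wb"));c=w;f=c["frame"];cv2.imwrite("pics/w7.png",f)
h=cv2.cvtColor(f,cv2.COLOR_BGR2HSV);S=h[...,1];V=h[...,2]
R=lambda v:np.round(np.asarray(v)[:2]*1000,1).tolist()
br=(h[...,0]>14)&(h[...,0]<32)&(S>100)&(V>90)
n,l,st,ce=cv2.connectedComponentsWithStats(br.astype(np.uint8))
# brass pixels: those whose bed position at z=16 lies within the roller area
ys,xs=np.where(br);P=np.array([onbed(c,(x,y),O,B,.016)[:2]*1e3 for x,y in zip(xs,ys) if y<260 and x<330 and x>150])
P=P[(P[:,0]>15)&(P[:,0]<80)&(P[:,1]>-45)&(P[:,1]<25)]
print(len(P),"brass x range",np.percentile(P[:,0],[.3,1,50,99.5]),"y",np.percentile(P[:,1],[1,99]))
low=P[P[:,0]<P[:,0].min()+1.5];print("lowest at",low.mean(0))
red=((h[...,0]<8)|(h[...,0]>172))&(S>130)
n,l,st,ce=cv2.connectedComponentsWithStats(red.astype(np.uint8))
for i in range(1,n):
    if st[i][4]>60: print(st[i].tolist(),"z58",R(onbed(c,ce[i],O,B,.058)),"z12",R(onbed(c,ce[i],O,B,.012)))
E
```

```text
t 21.8667 bed TCP mm [ 14.  155.9  28.7] w 0.01553405189292658 ff 33.9742112159729
turn needed to board grip (world) [-0.001 -0.001  0.   ] tool rot in bed [ 0.001 -0.002 -0.001]
F bed [-1.5 -0.8  0.7] M bed [-0.268  0.693 -0.008] q [-0.53  0.63  0.9   2.04 -0.99  1.27 -0.44]Traceback (most recent call last):
  File "<stdin>", line 9, in <module>
IndexError: too many indices for array: array is 1-dimensional, but 2 were indexed
```

```bash
python3 - <<'E'
from st import *
for nm in("w7.pkl","w6.pkl","w4.pkl"):
    c=pickle.load(open(nm,"rb"));f=c["frame"];h=cv2.cvtColor(f,cv2.COLOR_BGR2HSV);S=h[...,1];V=h[...,2]
    u=wproj(c,O+B@[.045,-.011,.016]);print(nm,"roller px",u)
    br=(h[...,0]>12)&(h[...,0]<35)&(S>90)&(V>80)
    ys,xs=np.where(br);k=(abs(xs-u[0])<60)&(abs(ys-u[1])<60);ys=ys[k];xs=xs[k]
    if len(xs)<30: print(len(xs));continue
    P=np.array([onbed(c,(x,y),O,B,.016)[:2]*1e3 for x,y in zip(xs,ys)])
    P=P[(P[:,0]>18)&(P[:,0]<85)&(abs(P[:,1]+5)<40)]
    (q,rad)=cv2.minEnclosingCircle(P.astype(np.float32));print(len(P),"circle",np.round(q,1),round(rad,1),"xmin",P[:,0].min(),"x max",P[:,0].max(),"y",P[:,1].min(),P[:,1].max())
    red=((h[...,0]<8)|(h[...,0]>172))&(S>130)
    n,l,st,ce=cv2.connectedComponentsWithStats(red.astype(np.uint8))
    for i in range(1,n):
        if st[i][4]>60: print("  ",st[i].tolist(),"z58",np.round(onbed(c,ce[i],O,B,.058)[:2]*1e3,1))
E
```

```text
w7.pkl roller px [241.94344045 -58.64394363]
0
w6.pkl roller px [311.2394818  239.64191701]
2295 circle [ 44.5 -12.7] 21.4 xmin 25.237347323495296 x max 64.98536281111517 y -33.93791145527523 7.5782915401971245
   [341, 197, 31, 29, 688] z58 [ 16.1 -34.8]
   [304, 247, 16, 18, 272] z58 [ 44. -15.]
   [367, 340, 16, 60, 258] z58 [20.1 72.6]
   [426, 428, 36, 33, 629] z58 [-27.8 159.2]
w4.pkl roller px [259.60784582 110.73268544]
1454 circle [54.8 -8. ] 20.7 xmin 34.147910289515444 x max 75.5417146391682 y -28.304861412209306 11.777975890688698
   [627, 52, 13, 66, 591] z58 [-221.   -53.4]
   [295, 80, 27, 24, 648] z58 [ 12.3 -19.4]
   [215, 99, 22, 22, 278] z58 [ 58.3 -11. ]
   [295, 232, 27, 52, 1207] z58 [12.9 77. ]
   [352, 378, 31, 40, 716] z58 [-29.7 188.7]
```

```bash
python3 -m jog '[{"offset":[0.04,-0.2,0.36],"turn":[0,0,0]},{"offset":[0.04,-0.2,0.36],"turn":[0,0,0]},{"offset":[0.04,-0.2,0.36],"turn":[0,0,0]},{"offset":[0,-0.3,0.5],"turn":[0,0,0]},{"offset":[0,-0.6,0.4],"turn":[-0.103,-0.02,0]}]' 1 50 >/dev/null
python3 -m jog '[{"offset":[0,-0.8,0.2],"turn":[-0.103,-0.02,0]},{"offset":[0,-0.8,0.2],"turn":[-0.103,-0.02,0]},{"offset":[0,-0.8,0],"turn":[-0.103,-0.02,0]},{"offset":[0,-0.8,0],"turn":[-0.103,-0.02,0]},{"offset":[0,-0.6,0],"turn":[0,0,-0.066]}]' >/dev/null
python3 -m jog '[{"offset":[0,-0.3,0],"turn":[0,0,-0.066]},{"offset":[0,0,0],"turn":[0,0,0]},{"offset":[0,0,0],"turn":[0,0,0]},{"offset":[0,0,0],"turn":[0,0,0]}]'
```

```text
time: 23.08
tool_pos: [0.4897, -0.211, 0.1723]
orientation: [[0.998, 0.06, -0.0], [0.06, -0.998, 0.002], [-0.0, -0.002, -1.0]]
force: [0.2, 1.0, -1.6]
gripper_width: 0.0151
finger_force: 51.4
```

```bash
python3 -m jog '[{"offset":[-0.04,0.12,-0.6],"turn":[0,0,0]},{"offset":[0,0,-0.8],"turn":[0,0,0]},{"offset":[0,0,-0.8],"turn":[0,0,0]},{"offset":[0,0,-0.7],"turn":[0,0,0]},{"offset":[0,0,0],"turn":[0,0,0]}]'
python3 -m jog '[{"offset":[0,0,-0.15],"turn":[0,0,0]},{"offset":[0,0,-0.1],"turn":[0,0,0]},{"offset":[0,0,0],"turn":[0,0,0]},{"offset":[0,0,0],"turn":[0,0,0]}]'
python3 -m jog '[{"offset":[0,0,-0.05],"turn":[0,0,0]},{"offset":[0,0,0],"turn":[0,0,0]},{"offset":[0,0,0],"turn":[0,0,0]}]'
```

```text
time: 23.5
tool_pos: [0.4844, -0.2028, 0.0513]
orientation: [[0.998, 0.062, -0.01], [0.062, -0.998, 0.006], [-0.01, -0.006, -1.0]]
force: [-0.6, 0.3, -1.3]
gripper_width: 0.0153
finger_force: 51.3
time: 23.83
tool_pos: [0.4894, -0.2073, 0.0476]
orientation: [[0.998, 0.059, 0.002], [0.059, -0.998, -0.0], [0.002, 0.0, -1.0]]
force: [0.7, 0.1, -1.6]
gripper_width: 0.0151
finger_force: 51.3
time: 24.08
tool_pos: [0.4886, -0.2069, 0.0447]
orientation: [[0.998, 0.059, 0.001], [0.059, -0.998, 0.0], [0.001, -0.0, -1.0]]
force: [-1.1, 0.4, -0.0]
gripper_width: 0.0155
finger_force: 51.3
```

Now lower about 9 mm in small steps until I feel the tray floor.

```bash
python3 -m jog '[{"offset":[0,0,-0.08],"turn":[0,0,0]},{"offset":[0,0,-0.08],"turn":[0,0,0]},{"offset":[0,0,0],"turn":[0,0,0]},{"offset":[0,0,0],"turn":[0,0,0]}]' | grep -E "pos|force:"
for i in 1 2 3 4; do python3 -m jog '[{"offset":[0,0,-0.03],"turn":[0,0,0]},{"offset":[0,0,0],"turn":[0,0,0]}]'| grep -E "pos|^force:"; done
```

```text
tool_pos: [0.4879, -0.2068, 0.0374]
force: [-0.6, 0.0, -0.2]
finger_force: 51.3
tool_pos: [0.4881, -0.2069, 0.0364]
force: [-0.4, -1.1, -0.7]
tool_pos: [0.4884, -0.207, 0.0355]
force: [-0.6, 0.3, -0.3]
tool_pos: [0.4885, -0.2071, 0.0354]
force: [-2.5, 1.2, 7.9]
tool_pos: [0.4884, -0.2072, 0.0353]
force: [-5.6, 4.5, 17.2]
```

Floor contact. Next I relieve the load, open, retreat and check.

```bash
python3 -m jog '[{"offset":[0,0,0.04],"turn":[0,0,0]},{"offset":[0,0,0],"turn":[0,0,0]}]'| grep -E "pos|^force:"
python3 -m jog '[{"offset":[0,0,0],"turn":[0,0,0]},{"offset":[0,0,0],"turn":[0,0,0]},{"offset":[0,0,0],"turn":[0,0,0]},{"offset":[0,0,0.3],"turn":[0,0,0]},{"offset":[0,0,0.8],"turn":[0,0,0]}]' -0.1
python3 -m jog '[{"offset":[0,0,0.9],"turn":[0,0,0]},{"offset":[0,0,0.9],"turn":[0,0,0]},{"offset":[0,0,0.9],"turn":[0,0,0]},{"offset":[0,0,0],"turn":[0,0,0]},{"offset":[0,0,0],"turn":[0,0,0]}]' >/dev/null
python3 - <<'E'
from st import *
c=r.camera("wrist");S_=r.camera("side");C_=r.camera("scene");pickle.dump((c,S_,C_),open("w8.pkl","wb"));cv2.imwrite("pics/w8.png",c["frame"])
f=c["frame"];h=cv2.cvtColor(f,cv2.COLOR_BGR2HSV);S=h[...,1];V=h[...,2]
for lo,hi,nm in((0,8,"red"),(50,85,"green")):
    m=(h[...,0]>=lo)&(h[...,0]<=hi)&(S>110)&(V>50)
    if nm=="red": m|=(h[...,0]>172)&(S>130)
    n,l,st,ce=cv2.connectedComponentsWithStats(m.astype(np.uint8))
    for i in range(1,n):
        if st[i][4]>60: print(nm,st[i].tolist(),"z68",np.round(wz(c,ce[i],.068)[:2]*1e3,1),"z18",np.round(wz(c,ce[i],.018)[:2]*1e3,1))
d=pickle.load(open("c0.pkl","rb"))
for nm,a,b in(("side",d["side"],S_),("scene",d["scene"],C_)):
    df=(np.abs(a["frame"].astype(int)-b["frame"]).max(2)>60).astype(np.uint8)
    n,l,st,ce=cv2.connectedComponentsWithStats(df)
    print(nm,[st[i].tolist() for i in range(1,n) if st[i][4]>15])
    hh=cv2.cvtColor(b["frame"],cv2.COLOR_BGR2HSV);m=((hh[...,0]<6)|(hh[...,0]>174))&(hh[...,1]>170)&(hh[...,2]>60)
    n,l,st,ce=cv2.connectedComponentsWithStats(m.astype(np.uint8));print([(st[i].tolist(),np.round(ce[i],1).tolist()) for i in range(1,n) if st[i][4]>3])
E
```

```text
tool_pos: [0.4887, -0.2074, 0.0354]
force: [-1.0, 0.4, 7.5]
time: 25.67
tool_pos: [0.485, -0.2051, 0.0761]
orientation: [[0.998, 0.059, -0.008], [0.059, -0.998, 0.002], [-0.008, -0.003, -1.0]]
force: [0.3, 0.4, -0.8]
gripper_width: 0.0468
finger_force: 0.0
red [303, 92, 23, 21, 457] z68 [ 587.5 -202.2] z18 [ 590.8 -201.9]
red [303, 214, 22, 39, 748] z68 [ 491. -208.] z18 [ 476.1 -208.9]
red [131, 238, 37, 81, 1824] z68 [446.8 -72.4] z18 [423.5 -47.7]
green [397, 235, 18, 22, 207] z68 [ 484.5 -280.2] z18 [ 468.3 -294.5]
side [[20, 0, 13, 6, 26], [213, 0, 220, 273, 11793], [56, 28, 56, 139, 3950], [28, 42, 8, 18, 68], [0, 45, 38, 194, 5368], [410, 57, 34, 33, 209], [46, 95, 12, 2, 17], [428, 94, 20, 25, 337], [421, 125, 15, 36, 263], [333, 202, 9, 10, 60], [343, 210, 8, 8, 34], [100, 227, 16, 19, 183], [15, 240, 5, 7, 22], [115, 250, 118, 98, 3870], [87, 253, 9, 14, 26], [0, 259, 32, 73, 430], [220, 296, 103, 38, 1225], [237, 297, 43, 13, 260], [377, 298, 26, 31, 69], [386, 299, 33, 27, 79], [300, 305, 41, 31, 274], [317, 306, 49, 37, 517], [33, 333, 17, 16, 131]]
[([350, 201, 5, 2, 9]
[... 278 characters left out ...]
 76, 2096], [634, 0, 6, 7, 23], [630, 13, 10, 2, 17], [444, 50, 24, 40, 457], [483, 57, 23, 29, 482], [258, 109, 23, 6, 89], [449, 109, 6, 10, 16], [481, 110, 7, 12, 55], [483, 110, 11, 41, 131], [256, 112, 31, 65, 1040], [434, 114, 7, 46, 113], [481, 155, 6, 7, 24], [592, 171, 48, 106, 2603], [282, 226, 6, 5, 23], [275, 228, 202, 56, 3261], [438, 229, 8, 7, 29], [469, 230, 136, 148, 3723], [267, 250, 7, 12, 59], [252, 253, 10, 14, 66], [271, 268, 5, 7, 17], [255, 272, 5, 9, 21], [632, 290, 8, 21, 104], [587, 401, 11, 9, 18]]
[([272, 210, 8, 17, 106], [275.6, 217.9]), ([241, 233, 6, 3, 13], [243.3, 234.3]), ([186, 242, 24, 20, 384], [197.7, 251.7]), ([307, 242, 30, 10, 210], [323.3, 246.3])]
```

```bash
python3 -c "
from bench import r
print(r.close_job())"
```

```text
the job is handed in; nothing more can be done
None
```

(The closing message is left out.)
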